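Stow the screw tins in the three-cell tray

ROBOT

A 7-joint arm with a two-finger parallel gripper is mounted at the origin on a cart in front of the work surface, level with it; the furniture and walls round the work are solid. World frame = base frame: x ahead of the robot, y to its left, z up, the work surface at z = 0. Lengths are in m, angles in rad, forces in N, time in s.
With the tool pointing down it reaches from about 0.425 to 0.875 m from the base axis. Payload 4.7 kg.
Tool frame: the origin (TCP) lies at the very end of the fingers, on their centre line; the grasp point (between the pads) lies 19 mm behind it; z points along the fingers, y is the line along which they close (so a half turn about z gives the same grasp; the last joint's range is limited). The gripper opens to 87 mm and grips with 3 to 60 N. Pads are 19 mm wide; open, the fingers measure 117 mm over their backs; the gripper's body (75 mm by 190 mm) begins 51 mm behind the grasp point.
Start: joints at [1.199, 0.321, -0.07, 1.45, 0.023, 1.371, -0.057], TCP at [0.245, -0.602, 0.223] pointing down, gripper open.
Joint ranges: [-2.86, 2.86], [-0.3, 2.09], [-1.38, 1.24], [0.06, 2.45], [-1.56, 4.7], [0.09, 2.05], [-2.69, 2.69]. Speed limits (rad/s): [2.57, 2.57, 3.14, 3.14, 3.14, 3.14, 3.14].

INTERFACE

Orientations are given as a rotation vector (axis times angle).
In Python, from bench import get_state, get_image, get_calibration, close_job gives the robot as it stands.
- The arm moves only by the shell command python3 -m crank 'ROWS' [FORCE]. ROWS is JSON, a list of rows, each a list of 5 numbers: the opening, from 0 (shut) to 1 (fully open), then the shift along the world's x, y, z in units of 0.2 m (1.0 is 0.2 m), then the turn about the world's z in units of 2 pi rad (1.0 is 2 pi rad). A call has 1 to 5 rows; each row is the pose to reach, as a shift and turn from the pose commanded when the call began, turning the shorter way round; what a row does not reach only later rows make up. A row lasts 1/8 s, in which the tool goes at most 62.5 mm and 10.7 degrees, less where a joint would pass 70% of its speed; a pose out of reach is approached as far as the arm can. A call with a number of a shift or a turn outside -1 to 1 is refused whole. A call with a gripper value outside its range is refused whole. The fingers move at their own pace and stop on an object; FORCE is the grip in N (left out, the last holds). Time passes only in rows, so rows that repeat a pose let the fingers close. It gives the time, the measured TCP pose, the force, the opening and the grip force at its end, in the units of the state.
- get_state(): the state, without advancing time (a new reading comes with each control period).
- get_image(name): name is "side" or "top" or "wrist"; returns the picture (480x640x3 uint8, red, green, blue); there is no depth.
- get_calibration(name): a dict with "fovy" (degrees; the focal length in pixels is half the picture's height over the tangent of half this angle, whatever the lens; pixels are square), "cx", "cy" (the principal point, pixels), "k1" (the pictures are not rectified: a ray, as slopes to the right and down, at radius r is drawn at 1 + k1 r^2 times it, then the intrinsics apply), "R" (3x3) and "t" (3): a world point X has camera coordinates R X + t. Camera axes: x right, y down, z forward; pixel columns grow to the right and rows downward; lengths in m; the calibration is good to about 2 mm. A picture is of the moment at which its call begins: read the wrist's pose just before it. get_calibration takes no time and is no camera call; for the wrist camera it gives the pose at the moment of the call.
- close_job(): hands the job in; it is judged then, once.
The state is a dict: "time": time; "joint_positions": joint angles; "qd": joint speeds; "joint_torque": joint torques, N m; "position": TCP position; "tool_rot": TCP orientation; "ft_force": force on the tool from outside, world axes, zero at the start; "torque": the same for the moment, N m; "grip_width": opening from 0.0 (shut) to 1.0 (fully open); "grip_force": force on a finger pad.
Only numpy, scipy, OpenCV 4.12 (cv2) and the standard library are available. Lean on these libraries where they do the work, as an engineer would, in place of code of your own. Each camera call takes 0.05 s, during which the arm holds its last target. There are 200 camera calls.

TASK

Two round screw tins stand about on the bench; a third is already in one cell of the plywood tray. Pick up the two and stand each one upright, flat on the bottom, in an empty cell of the tray of its own, and leave the third tin in its cell.

Things in the scene. Friction and masses are not known exactly. Their poses are not given: they have to be found in the camera images.
- tin_a: Squat round tin of screws, white and cream, body 60 mm across, lid 62 mm and fixed, 46 mm tall (sides straight to 40), about 0.19 kg, upright. Origin: centre of its underside, z up. It stands upright on the bench, right of the tray, over 25 mm from the other things there (a glass jar 80 mm and a black relay 38 mm tall), which are not part of the job.
- tin_b: Squat round tin of screws, white and cream, body 60 mm across, lid 62 mm and fixed, 46 mm tall (sides straight to 40), about 0.19 kg, upright. Origin: centre of its underside, z up. Like tin_a; it also stands on the bench, right of the tray.
- tin_c: Squat round tin of screws, white and cream, body 60 mm across, lid 62 mm and fixed, 46 mm tall (sides straight to 40), about 0.19 kg, upright. Origin: centre of its underside, z up. Like tin_a, but it already stands in one of the tray's three cells (any of them) and stays there.
- tray: Low plywood tray fixed to the bench, 100 (its x) by 280 (its y) by 20 mm high, turned up to 15 degrees. Origin: centre of its underside. Three open 84 x 84 mm cells in a row, centres at y = -90, 0, +90 mm, x = 0; empty ones have a thin cork disc. Cell floor at 6 mm, wall and divider tops at 20 mm: fingers lower on a tin than 14 mm above its underside meet the walls (8 mm, dividers 6 mm thick).
Mind the look-alikes: they are no part of the job. What is shaped like the tin_b but green, red or turquoise is not meant.

How it is judged:
At the end, for the whole second after the job is handed in: All three tins stand in the tray, one in each cell: each upright within 7 degrees, its underside within 5 mm of the cell's floor, its axis within 16 mm of a cell's centre along both tray axes, at rest; tin_c is still in the cell it started in (moved less than 40 mm) (x of tin_a in the frame of tray between -0.016 and 0.016 m and z of tin_a in the frame of tray between 0.001 and 0.011 m and (y of tin_a in the frame of tray between -0.106 and -0.074 m or y of tin_a in the frame of tray between -0.016 and 0.016 m or y of tin_a in the frame of tray between 0.074 and 0.106 m) and angle between each of tin_a, tin_b, tin_c's own z axis and vertical below 0.12 rad and linear speed of each of tin_a, tin_b, tin_c below 0.02 m/s and x of tin_b in the frame of tray between -0.016 and 0.016 m and z of tin_b in the frame of tray between 0.001 and 0.011 m and (y of tin_b in the frame of tray between -0.106 and -0.074 m or y of tin_b in the frame of tray between -0.016 and 0.016 m or y of tin_b in the frame of tray between 0.074 and 0.106 m) and x of tin_c in the frame of tray between -0.016 and 0.016 m and z of tin_c in the frame of tray between 0.001 and 0.011 m and (y of tin_c in the frame of tray between -0.106 and -0.074 m or y of tin_c in the frame of tray between -0.016 and 0.016 m or y of tin_c in the frame of tray between 0.074 and 0.106 m) and distance of tin_c from where it was at the start of the episode below 0.04 m and horizontal distance between tin_a and tin_b above 0.05 m and horizontal distance between each of tin_a, tin_b and tin_c above 0.05 m); the robot touches nothing.
It also fails if it takes over 48 s, if anything falls off the work surface, if the arm or the gripper's body presses on something with over 40 N, if the wrist force passes 120 N, or if a joint passes its speed limit or range.

## Working session

There is one attempt and no reset: what is moved stays moved. The work goes in short steps, Python scripts to look and compute and a shell command to move; the robot and the scene stay as the last step left them, time stands still between calls to the robot, and variables do not carry over. Pictures are saved under pics/ and viewed, at most 10 in all, crops included, and the job is handed in when it is done.

```bash
mkdir -p pics; ls; python3 - <<'E'
from bench import *
import cv2,numpy as np
for n in("top","side"):
    cv2.imwrite(f"pics/{n}0.png",get_image(n)[:,:,::-1]); c=get_calibration(n); print(n,c)
s=get_state();print(s)
E
```

```text
pics
top {'fovy': 52.874056706156466, 'cx': 316.11627843438276, 'cy': 239.2119219558991, 'k1': -0.10628240383692272, 'R': array([[-0.02146096, -0.99964429,  0.01583433],
       [-0.98779684,  0.01875753, -0.15461425],
       [ 0.15426224, -0.01895927, -0.98784802]]), 't': array([-0.03021829,  0.51355689,  0.90176128])}
side {'fovy': 54.232287208352474, 'cx': 321.7211563495711, 'cy': 239.55320491906355, 'k1': -0.002835326812406305, 'R': array([[ 0.99853844, -0.05403635, -0.00103039],
       [-0.03243145, -0.58383229, -0.81122627],
       [ 0.04323413,  0.81007403, -0.58473146]]), 't': array([-0.49313792,  0.01944356,  1.03286494])}
{'time': 0.1, 'joint_positions': array([ 1.199103  ,  0.321749  , -0.07014237,  1.45154819,  0.02259739,
        1.37077904, -0.0569181 ]), 'qd': array([-2.54549089e-04, -2.24067383e-03,  1.15900809e-03, -2.43256797e-03,
       -8.61364331e-05,  5.69718712e-04,  1.06932417e-03]), 'joint_torque': array([ 2.35520401e-04, -4.92573380e+01, -4.05558860e-01, -3.13397849e+01,
       -6.41077501e-02,  3.95067735e-02,  5.58454326e-05]), 'position': array([ 0.24439762, -0.60177782,  0.22157365]), 'tool_rot': array([-3.08168793e+00, -6.02033785e-01,  6.19605747e-04]), 'ft_force': array([-0.49885055,  0.16681023, -0.37737137]), 'torque': array([-0.011363  ,  0.02568181,  0.02147553]), 'grip_force': 0.0, 'grip_width': 0.9983259420190654}
```

View pics/top0.png

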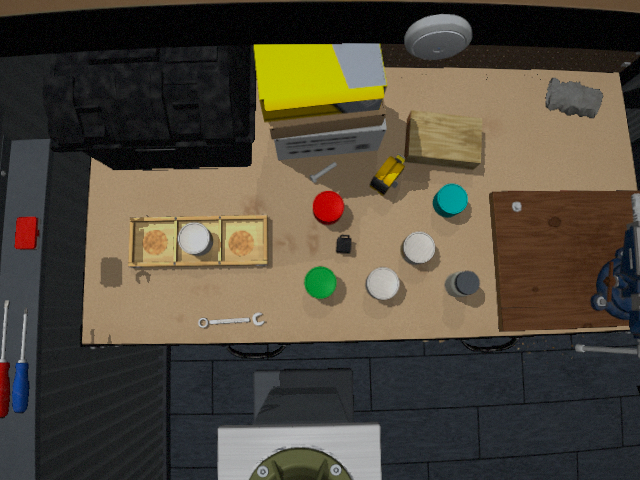

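View pics/side0.png

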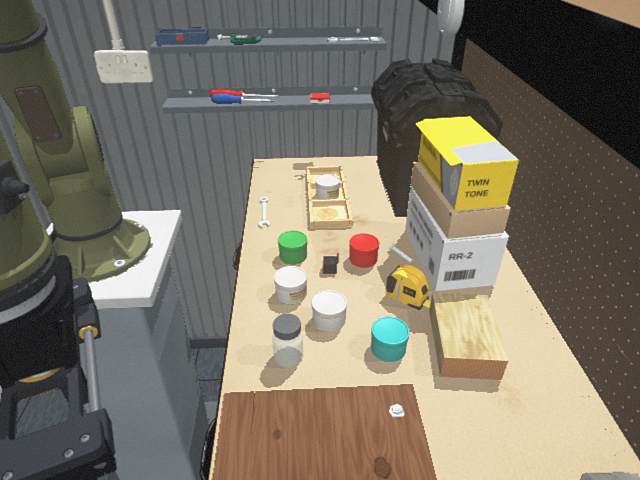

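Top view: the white tins are at (382,284) and (419,248), and tin_c is in the middle cell at (195,239). The end cells at (157,243) and (242,243) are empty. The tin-shaped look-alikes are red (328,208), green (320,283) and turquoise (450,200), which are excluded by colour. The jar is at (466,284) and the relay at (344,244). I'll confirm with an enlarged crop and measure.

```bash
cat > h.py <<'E'
from bench import *
import cv2,numpy as np
def px2w(n,uv,z,c=None):
    c=c or get_calibration(n); f=240/np.tan(np.radians(c['fovy']/2))
    K=np.array([[f,0,c['cx']],[0,f,c['cy']],[0,0,1]]); D=np.array([c['k1'],0,0,0,0.])
    xy=cv2.undistortPoints(np.array(uv,float).reshape(-1,1,2),K,D)[:,0]
    R,t=c['R'],c['t']; o=-R.T@t; d=np.c_[xy,np.ones(len(xy))]@R
    return o+d*((z-o[2])/d[:,2])[:,None]
E
python3 - <<'E'
from h import *
im=cv2.imread("pics/top0.png"); sd=cv2.imread("pics/side0.png")
a=cv2.resize(im[215:315,350:490],None,fx=4,fy=4,interpolation=2)   # 560x400
b=cv2.resize(im[205:280,120:280],None,fx=5,fy=5,interpolation=2) #800x375
c=cv2.resize(sd[260:340,260:400],None,fx=4,fy=4)
cv2.imwrite("pics/crop1.png",b); cv2.imwrite("pics/crop2.png",np.vstack([a[:300],c[:300]]))
hsv=cv2.cvtColor(im,cv2.COLOR_BGR2HSV)
m=((hsv[...,1]<30)&(hsv[...,2]>150)).astype(np.uint8)
for n,(u,v) in dict(t1=(382,284),t2=(419,248),c=(195,239)).items():
    k=np.zeros_like(m); k[v-24:v+24,u-24:u+24]=m[v-24:v+24,u-24:u+24]
    ct=max(cv2.findContours(k,0,2)[0],key=cv2.contourArea); e=cv2.fitEllipse(cv2.convexHull(ct)); print(n,e,px2w("top",[e[0]],.046 if n!='c' else .052))
E
```

```text
t1 ((382.7159423828125, 282.7350158691406), (31.04311752319336, 31.73863410949707), 146.07481384277344) [[ 0.42485362 -0.16666831  0.046     ]]
t2 ((419.1060791015625, 246.85702514648438), (30.0540771484375, 31.37269401550293), 134.93675231933594) [[ 0.49302651 -0.24105488  0.046     ]]
c ((193.22352600097656, 237.6190185546875), (30.20810890197754, 31.517072677612305), 40.92037582397461) [[0.51862301 0.19713094 0.052     ]]
```

View pics/crop1.png

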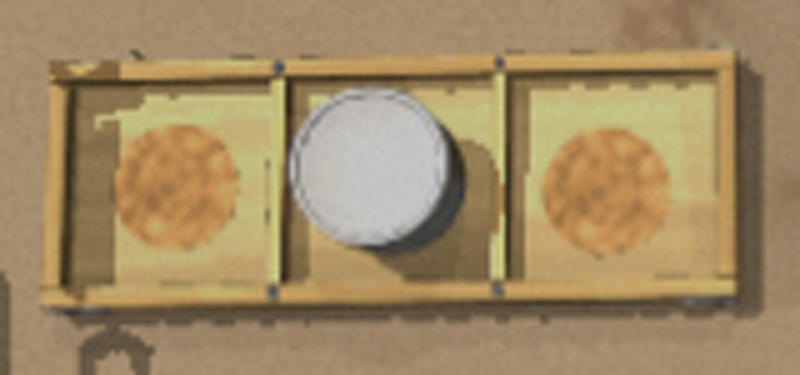

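View pics/crop2.png

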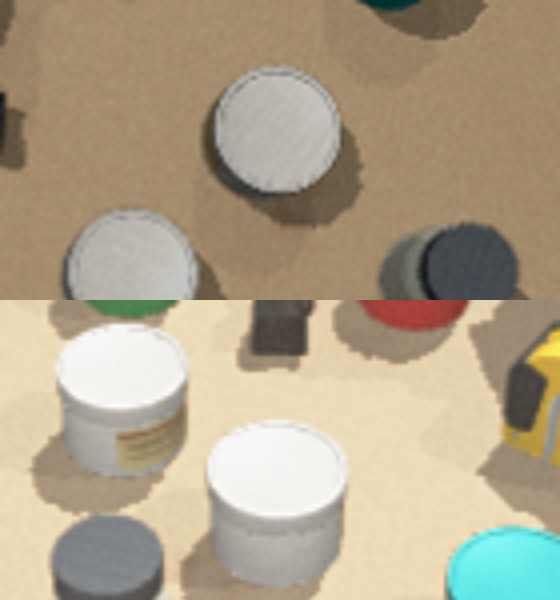

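Crop 1: tray outer corners at about (50,62), (735,52), (735,297) and (42,305) in the crop, with cork discs at (177,187) and (606,190). Crop 2: both candidates really are white and cream, so they are tin_a and tin_b. Next, the target poses.

```bash
python3 - <<'E'
from h import *
P=lambda l:[(119.6+x/5,204.6+y/5) for x,y in l]
c=px2w("top",P([(50,62),(735,52),(735,297),(42,305)]),.02); print(c,c.mean(0))
d=px2w("top",P([(177,187),(606,190)]),.006); print("discs",d,d.mean(0),np.linalg.norm(d[0]-d[1]))
v=c[[0,3]].mean(0)-c[[1,2]].mean(0); print("tray yaw corners",np.degrees(np.arctan2(-v[0],v[1])),"len",np.linalg.norm(v)); w=d[0]-d[1]; print(np.degrees(np.arctan2(-w[0],w[1])))
print("jar lid",px2w("top",[(466.5,283)],.08),"bag edge",px2w("top",[(185,165)],.0),"relay",px2w("top",[(344,244)],.038))
# side check
for z,uv in((.046,(291,278.5)),(.046,(329,307))): print(px2w("side",[uv],z))
y=get_state(); import scipy.spatial.transform as T; R=T.Rotation.from_rotvec(y['tool_rot']).as_matrix(); print("tool y angle",np.degrees(np.arctan2(R[1,1],R[0,1])),y['position'])
E
```

```text
[[0.56880013 0.33656399 0.02      ]
 [0.5671048  0.05742797 0.02      ]
 [0.46825046 0.05798334 0.02      ]
 [0.46977104 0.33603593 0.02      ]] [0.51848161 0.19700281 0.02      ]
discs [[0.51866297 0.2867361  0.006     ]
 [0.51413969 0.1111058  0.006     ]] [0.51640133 0.19892095 0.006     ] 0.17568854064333242
tray yaw corners -0.33068865780389445 len 0.27859894494493115
-1.4753023837631107
jar lid [[ 0.41832036 -0.31958295  0.08      ]] bag edge [[ 6.81995287e-01  2.30479091e-01 -1.11022302e-16]] relay [[ 0.50267129 -0.09496507  0.038     ]]
[[ 0.42649003 -0.17942849  0.046     ]]
[[ 0.49257942 -0.25940218  0.046     ]]
tool y angle -67.89201720563888 [ 0.24439762 -0.60177782  0.22157365]
```

```bash
python3 -m crank '[[1,0.15,0.19,0,0.027],[1,0.3,0.38,0,0.054],[1,0.45,0.57,0,0.081],[1,0.6,0.76,0,0.108],[1,0.75,0.95,0,0.135]]' 30; python3 -m crank '[[1,0.15,0.25,0,0.027],[1,0.3,0.5,0,0.0536],[1,0.4,0.7,0,0.0536],[1,0.49,0.854,0,0.0536],[1,0.49,0.854,0,0.0536]]'; python3 - <<'E'
from h import *
from scipy.spatial.transform import Rotation as T
cv2.imwrite("pics/w1.png",get_image("wrist")[:,:,::-1])
y=get_state();R=T.from_rotvec(y['tool_rot']).as_matrix(); print(np.degrees(np.arctan2(R[1,1],R[0,1])),y['position'],y['joint_positions'])
E
```

```text
time: 0.72
position: [0.3952, -0.4107, 0.2222]
tool_rot: [-2.557, -1.825, 0.0]
ft_force: [-0.0, 0.2, 1.5]
grip_width: 1.0
grip_force: 0.0
time: 1.35
position: [0.4941, -0.2376, 0.2224]
tool_rot: [-2.214, -2.228, -0.002]
ft_force: [-0.6, -0.2, -0.0]
grip_width: 1.0
grip_force: 0.0
0.1765159052227609 [ 0.49290053 -0.2402026   0.22231371] [ 0.84045017  0.13277499 -0.47380048  1.69209499  0.06232242  1.33210047
  0.35853013]
```

View pics/w1.png

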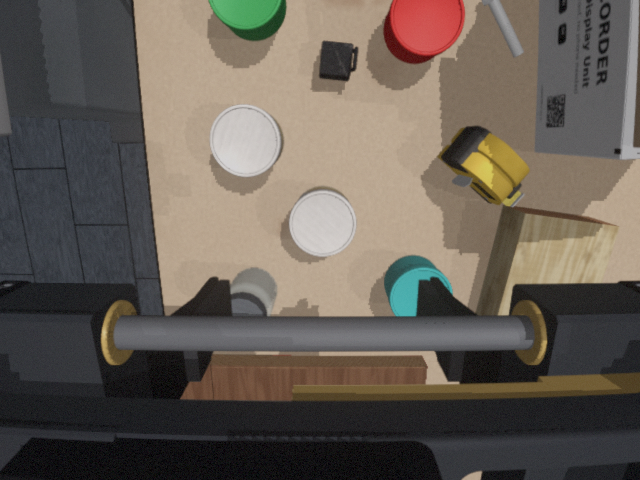

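The wrist view shows the near white tin at (322.5,223) and the other at (246,141); nothing crowds them along the closing line (image horizontal).

```bash
python3 - <<'E'
from h import *
print(px2w("wrist",[(322.5,223),(246,141)],.046),get_state()['position'])
E
```

```text
[[ 0.49116088 -0.24413866  0.046     ]
 [ 0.42426257 -0.17102279  0.046     ]] [ 0.49290053 -0.2402026   0.22231371]
```

```bash
python3 -m crank '[[1,0,0,-0.25,0],[1,-0.005,-0.01,-0.5,0],[1,-0.005,-0.01,-0.75,0],[1,-0.005,-0.01,-0.9,0],[1,-0.005,-0.01,-1,0]]'; python3 -m crank '[[1,0,0,-0.022,0],[1,0,0,-0.022,0],[0,0,0,-0.022,0],[0,0,0,-0.022,0],[0,0,0,-0.022,0]]' 30;python3 -m crank '[[0,0,0,0,0],[0,0,0,0,0],[0,0,0,0,0]]'
```

```text
time: 2.02
position: [0.4893, -0.245, 0.0203]
tool_rot: [-2.223, -2.217, 0.003]
ft_force: [1.5, -1.3, 0.3]
grip_width: 1.004
grip_force: 0.0
time: 2.65
position: [0.4919, -0.2437, 0.0187]
tool_rot: [2.221, 2.221, 0.0]
ft_force: [-0.4, -0.1, -0.1]
grip_width: 0.745
grip_force: 0.0
time: 3.02
position: [0.4921, -0.2436, 0.0186]
tool_rot: [2.221, 2.221, 0.001]
ft_force: [1.2, 0.1, 2.9]
grip_width: 0.681
grip_force: 30.2
```

```bash
python3 -m crank '[[0,0,0,0.1,0],[0,0,0,0.3,0],[0,0,0,0.5,0],[0,0,0.2,0.5,0],[0,0,0.4,0.5,0]]';python3 -m crank '[[0,0,0.2,0,0],[0,0,0.4,0,0],[0,0,0.6,0,0],[0,0,0.8,0,0],[0,0,1,0,0]]';python3 -m crank '[[0,0.05,0.2,0,0],[0,0.1,0.4,0,0],[0,0.135,0.6,0,0],[0,0.135,0.8,0,0],[0,0.135,0.98,0,0]]';python3 -m crank '[[0,0,0.13,0,0],[0,0,0.273,0,0],[0,0,0.273,0,0],[0,0,0.273,0,0],[0,0,0.273,0,0]]'; python3 - <<'E'
from h import *
cv2.imwrite("pics/w2.png",get_image("wrist")[:,:,::-1]);cv2.imwrite("pics/t2.png",get_image("top")[:,:,::-1]);print(get_state()['position'],get_state()['joint_positions'])
E
```

```text
time: 3.65
position: [0.4907, -0.1627, 0.1178]
tool_rot: [-2.223, -2.219, 0.001]
ft_force: [0.6, 0.9, -3.2]
grip_width: 0.686
grip_force: 30.1
time: 4.28
position: [0.4903, 0.0376, 0.1173]
tool_rot: [-2.221, -2.221, 0.003]
ft_force: [0.2, -0.0, -1.9]
grip_width: 0.683
grip_force: 30.1
time: 4.9
position: [0.5175, 0.2335, 0.117]
tool_rot: [-2.22, -2.221, 0.003]
ft_force: [-0.1, 0.3, -3.2]
grip_width: 0.687
grip_force: 30.1
time: 5.52
position: [0.5188, 0.2854, 0.1177]
tool_rot: [2.223, 2.219, -0.002]
ft_force: [-0.7, 0.4, -3.0]
grip_width: 0.684
grip_force: 30.1
[0.51888476 0.28585071 0.11801227] [ 0.10439206  0.37657092 -0.79205238  1.70471071  0.28758376  1.18144885
 -0.76495051]
```

View pics/w2.png

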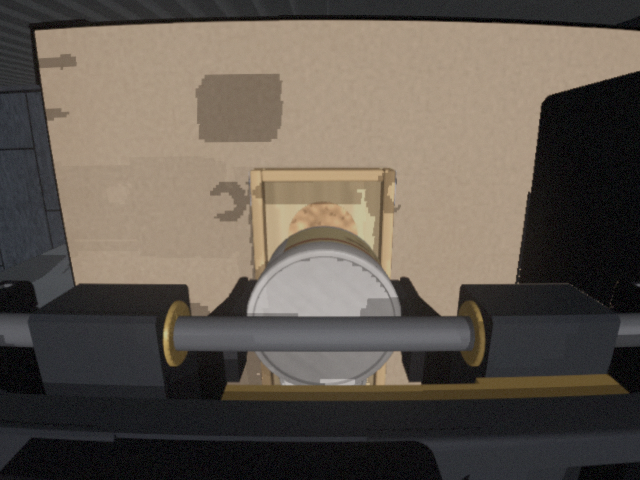

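The held tin's lid is centred at about (324,313), and the tray's far end corners are at (250,170) and (395,170). I'll check the tray end against my estimate.

```bash
python3 - <<'E'
from h import *
print(px2w("wrist",[(250,169),(395,169)],.02)); print(px2w("wrist",[(324,313)],.118+.0274))
E
```

```text
[[0.46817934 0.33733622 0.02      ]
 [0.56703939 0.33718022 0.02      ]]
[[0.5184601  0.29181286 0.1454    ]]
```

```bash
python3 -m crank '[[0,-0.003,-0.005,-0.12,0],[0,-0.003,-0.005,-0.25,0],[0,-0.003,-0.005,-0.36,0],[0,-0.003,-0.005,-0.42,0],[0,-0.003,-0.005,-0.455,0]]';python3 -m crank '[[0,0,0,0,0],[0,0,0,0,0],[0,0,0,-0.005,0],[0,0,0,-0.008,0],[0,0,0,-0.008,0]]'
```

```text
time: 6.25
position: [0.518, 0.2861, 0.0267]
tool_rot: [-2.221, -2.221, 0.0]
ft_force: [0.1, -0.3, -3.1]
grip_width: 0.683
grip_force: 30.1
time: 6.88
position: [0.518, 0.2861, 0.0257]
tool_rot: [2.221, 2.221, 0.0]
ft_force: [1.2, 0.7, -3.1]
grip_width: 0.684
grip_force: 30.1
```

```bash
python3 -m crank '[[0,0,0,-0.004,0],[0,0,0,-0.006,0],[0,0,0,-0.006,0],[0,0,0,-0.006,0]]';python3 -m crank '[[1,0,0,0,0],[1,0,0,0,0],[1,0,0,0,0],[1,0,0,0,0],[1,0,0,0,0]]';python3 -m crank '[[1,0,0,0.05,0],[1,0,0,0.2,0],[1,0,0,0.4,0],[1,0,0,0.6,0],[1,0,0,0.6,0]]'; python3 - <<'E'
from h import *
cv2.imwrite("pics/w3.png",get_image("wrist")[:,:,::-1])
E
```

```text
time: 7.38
position: [0.518, 0.2862, 0.0247]
tool_rot: [2.221, 2.221, 0.0]
ft_force: [-0.9, -1.3, 1.4]
grip_width: 0.68
grip_force: 30.2
time: 8.0
position: [0.518, 0.2862, 0.0244]
tool_rot: [2.221, 2.221, 0.0]
ft_force: [-0.0, -0.3, 0.1]
grip_width: 0.994
grip_force: 0.0
time: 8.62
position: [0.52, 0.2879, 0.1489]
tool_rot: [2.219, 2.22, 0.011]
ft_force: [-0.1, 0.1, 0.3]
grip_width: 0.998
grip_force: 0.0
```

View pics/w3.png

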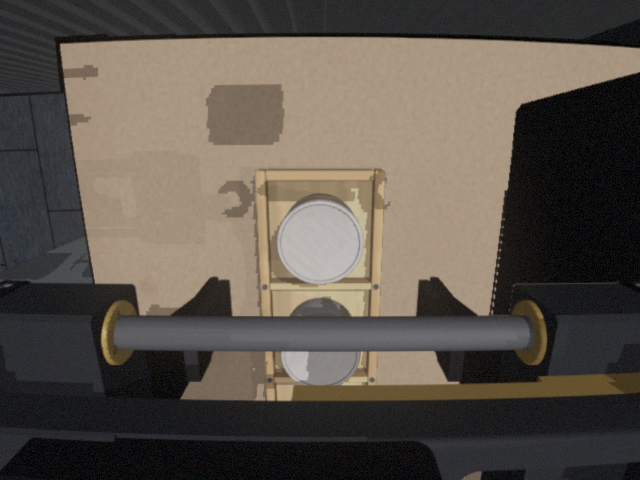

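The wrist view shows the tin standing in the end cell, lid at (320,241), with clearance all round, and tin_c undisturbed at (320,350). Next, the second tin.

```bash
python3 -m crank '[[1,0,-0.2,0,0],[1,-0.02,-0.4,0,0],[1,-0.04,-0.6,0,0],[1,-0.07,-0.8,0,0],[1,-0.1,-1,0,0]]';python3 -m crank '[[1,-0.04,-0.2,0,0],[1,-0.08,-0.4,0,0],[1,-0.12,-0.6,0,0],[1,-0.16,-0.8,0,0],[1,-0.2,-1,0,0]]';python3 -m crank '[[1,-0.1,-0.15,0,0],[1,-0.166,-0.276,0,0],[1,-0.166,-0.276,0,0],[1,-0.166,-0.276,0,0]]'; python3 - <<'E'
from h import *
im=get_image("wrist")[:,:,::-1];cv2.imwrite("pics/w4.png",im);print(get_state()['position'])
E
```

```text
time: 9.3
position: [0.4968, 0.0846, 0.1433]
tool_rot: [-2.221, -2.221, 0.002]
ft_force: [-0.1, 0.8, -0.2]
grip_width: 1.0
grip_force: 0.0
time: 9.93
position: [0.4567, -0.115, 0.1435]
tool_rot: [-2.22, -2.221, 0.001]
ft_force: [0.5, 0.3, 0.4]
grip_width: 1.002
grip_force: 0.0
time: 10.42
position: [0.4248, -0.1681, 0.1439]
tool_rot: [-2.22, -2.221, -0.0]
ft_force: [-0.2, -0.1, 0.1]
grip_width: 0.998
grip_force: 0.0
[ 0.42501977 -0.16782415  0.14399867]
```

View pics/w4.png

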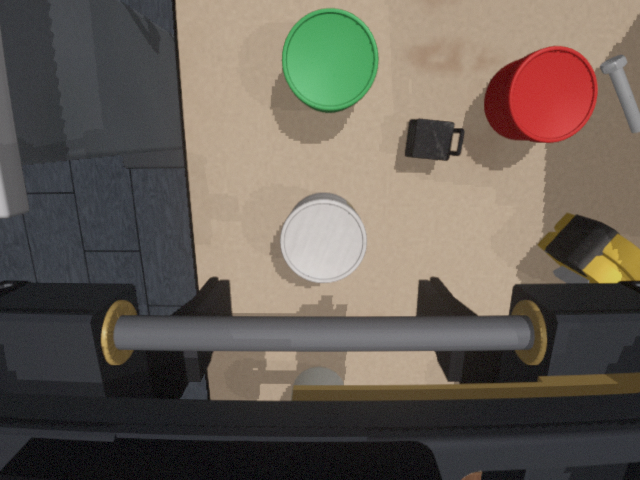

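The tin's lid is centred at (323,241), between the fingers; only the jar is nearby, behind it at (318,385) and clear of the closing line. Descend and grip.

```bash
python3 -m crank '[[1,0,-0.005,-0.2,0],[1,0,-0.007,-0.4,0],[1,0,-0.007,-0.55,0],[1,0,-0.007,-0.628,0],[1,0,-0.007,-0.628,0]]'; python3 -m crank '[[1,0,0,0,0],[0,0,0,0,0],[0,0,0,0,0],[0,0,0,0,0],[0,0,0,0,0]]' 30;python3 -m crank '[[0,0,0,0,0],[0,0,0,0,0]]'
```

```text
time: 11.1
position: [0.4245, -0.1695, 0.0181]
tool_rot: [-2.219, -2.222, 0.0]
ft_force: [0.6, -0.6, -0.5]
grip_width: 0.998
grip_force: 0.0
time: 11.72
position: [0.4248, -0.1706, 0.019]
tool_rot: [2.221, 2.221, -0.0]
ft_force: [-0.9, 0.2, 1.8]
grip_width: 0.682
grip_force: 30.0
time: 11.98
position: [0.4248, -0.1705, 0.019]
tool_rot: [2.221, 2.221, -0.0]
ft_force: [-1.0, -0.2, 3.4]
grip_width: 0.685
grip_force: 30.0
```

```bash
python3 -m crank '[[0,0,0,0.1,0],[0,0,0,0.3,0],[0,0,0,0.5,0],[0,0.06,0.2,0.5,0],[0,0.12,0.4,0.5,0]]';python3 -m crank '[[0,0.08,0.2,0,0],[0,0.16,0.4,0,0],[0,0.24,0.6,0,0],[0,0.31,0.8,0,0],[0,0.344,0.984,0,0]]';python3 -m crank '[[0,0,0,0,0],[0,0,0,0,0],[0,0,0,-0.15,0],[0,0,0,-0.3,0],[0,0,0,-0.4,0]]';python3 -m crank '[[0,0,0,-0.03,0],[0,0,0,-0.05,0],[0,0,0,-0.05,0],[0,0,0,-0.05,0]]'
```

```text
time: 12.6
position: [0.449, -0.0899, 0.1189]
tool_rot: [2.223, 2.219, 0.001]
ft_force: [1.4, 0.6, -1.2]
grip_width: 0.684
grip_force: 30.0
time: 13.22
position: [0.5177, 0.1078, 0.1181]
tool_rot: [-2.221, -2.221, -0.0]
ft_force: [0.7, 0.1, -1.1]
grip_width: 0.679
grip_force: 30.0
time: 13.85
position: [0.5168, 0.1043, 0.0372]
tool_rot: [-2.224, -2.219, 0.003]
ft_force: [-0.1, -0.0, -2.1]
grip_width: 0.681
grip_force: 30.0
time: 14.35
position: [0.5182, 0.1065, 0.0296]
tool_rot: [2.221, 2.221, 0.002]
ft_force: [-0.9, -0.8, -1.3]
grip_width: 0.683
grip_force: 30.0
```

Contact is expected at z ≈ 0.025.

```bash
python3 -m crank '[[0,0,0,-0.01,0],[0,0,0,-0.02,0],[0,0,0,-0.024,0],[0,0,0,-0.024,0],[0,0,0,-0.024,0]]';python3 -m crank '[[1,0,0,0,0],[1,0,0,0,0],[1,0,0,0,0],[1,0,0,0,0],[1,0,0,0,0]]';python3 -m crank '[[1,0,0,0.05,0],[1,0,0,0.2,0],[1,0,0,0.4,0],[1,0,0,0.6,0],[1,0,0,0.6,0]]';python3 -m crank '[[1,0,-0.2,0.2,0],[1,0,-0.4,0.2,0],[1,0,-0.6,0.2,0],[1,0,-0.8,0.2,0],[1,0,-0.8,0.2,0]]'; python3 - <<'E'
from h import *
im=get_image("top")[:,:,::-1];s=get_image("side")[:,:,::-1]
cv2.imwrite("pics/fin.png",np.vstack([cv2.resize(im[205:280,120:280],(640,300)),cv2.resize(s[150:240,270:390],(400,300))[:, :][:,:].copy() if 0 else cv2.copyMakeBorder(cv2.resize(s[150:240,270:390],(400,300)),0,0,0,240,0)]))
E
```

```text
time: 14.98
position: [0.5178, 0.1063, 0.025]
tool_rot: [2.221, 2.221, -0.001]
ft_force: [-1.7, -1.0, 7.7]
grip_width: 0.688
grip_force: 30.0
time: 15.6
position: [0.5176, 0.1064, 0.0239]
tool_rot: [2.221, 2.221, 0.0]
ft_force: [0.0, 0.2, 0.0]
grip_width: 0.995
grip_force: 0.0
time: 16.23
position: [0.5201, 0.1072, 0.1481]
tool_rot: [2.218, 2.218, 0.009]
ft_force: [0.2, 0.6, -0.1]
grip_width: 0.999
grip_force: 0.0
time: 16.85
position: [0.5168, -0.0578, 0.1832]
tool_rot: [-2.228, -2.214, 0.003]
ft_force: [-0.5, 0.4, 0.1]
grip_width: 0.999
grip_force: 0.0
```

View pics/fin.png

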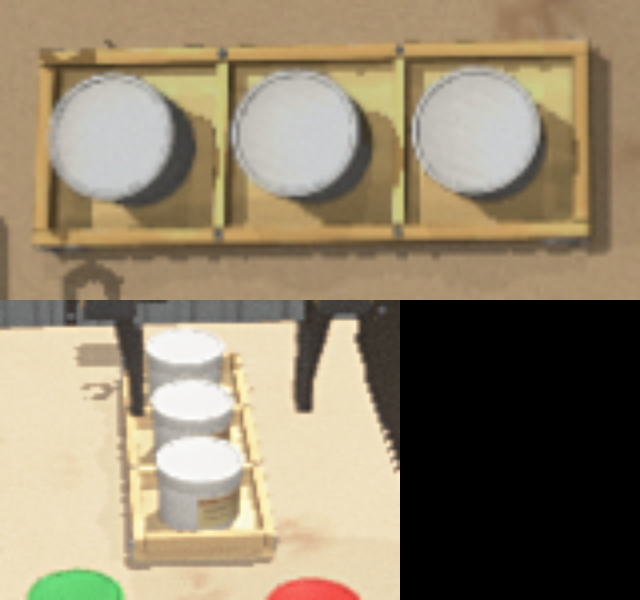

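The final view shows three upright white lids, evenly spaced at crop (113,137), (295,133) and (477,131), one per cell. tin_c has not moved.

```bash
python3 -c "
from bench import *
print(close_job())"
```

```text
the job is handed in; nothing more can be done
None
```

I stood both bench tins upright in the two empty end cells, left tin_c in the middle cell, and handed the job in at about 17 s; the final pictures show one tin per cell, but no verdict was returned.

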